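Lay the small coupling in the sloped labelling rest

ROBOT

A 6-joint arm with a two-finger parallel gripper is mounted at the origin on a cart in front of the work surface, level with it; the furniture and walls round the work are solid. World frame = base frame: x ahead of the robot, y to its left, z up, the work surface at z = 0. Lengths are in mm, angles in degrees, forces in N, time in s.
With the tool pointing down it reaches from about 300 to 875 mm from the base axis. Payload 6.4 kg.
Tool frame: the origin (TCP) lies at the very end of the fingers, on their centre line; the grasp point (between the pads) lies 19 mm behind it; z points along the fingers, y is the direction in which the jaws open and shut (so a half turn about z gives the same grasp; the last joint's range is limited). The gripper opens to 85 mm and grips with 20 to 120 N. Pads are 22 mm wide; open, the fingers measure 114 mm over their backs; the gripper's body (76 mm by 85 mm) begins 54 mm behind the grasp point. The pads swing forward as they close: fully open they stand 13 mm farther back than shut.
Start: joints at [61.232, 10.359, 92.074, -0, 77.567, -11.82], TCP at [167.604, 550.046, 231.288] pointing down, gripper open.
Joint ranges: [-171.53, 171.53], [-51.25, 118.39], [17.06, 147.69], [-65.23, 245.23], [0, 150.52], [-178.68, 178.68]. Speed limits (degrees/s): [147.25, 147.25, 172.46, 180, 180, 180].

INTERFACE

Orientations are given as a 3x3 rotation matrix whose columns are the frame's x, y, z axes.
In Python, from cell import r gives the robot as it stands.
- The arm moves only by the tool carry_out, never from a script. Its argument "deltas" is a list of rows, each an object of numbers: "dx", "dy", "dz": the shift along the tool's x, y, z in m; "wx", "wy", "wz": the turn, a rotation vector about the tool's x, y, z in degrees. In form: [{"dx": .., "dy": .., "dz": .., "wx": .., "wy": .., "wz": ..}, ...]. A call has 1 to 5 rows; each row shifts and turns the commanded pose from where the row before left it, along the tool's axes as they then stand; what a row does not reach is not made up. A row lasts 1/12 s, in which the tool goes at most 41.7 mm and 7.16 degrees, less where a joint would pass 70% of its speed; a pose out of reach is approached as far as the arm can. A call with a gripper value outside its range is refused whole. "grip" is the opening, from -1 (shut) to 1 (fully open), so that 0 is half open, set as the call begins (left out, the last holds). The fingers move at their own pace and stop on an object; "force" is the grip in N (left out, the last holds). Time passes only in rows, so rows that do not move let the fingers close. It gives the time, the measured TCP pose, the force and the opening at its end, in the units of the state.
- r.get_state(): the state, without advancing time (a new reading comes with each control period).
- r.camera(name): name is "scene" or "top"; returns the picture (420x560x3 uint8, red, green, blue); there is no depth.
- r.camera_params(name): a dict with "intrinsics" (3x3 intrinsics, pixels), "T" (4x4, takes a point from camera to world coordinates). Camera axes: x right, y up, looking along -z (the intrinsics and any distortion apply to the point x, -y, -z); pixel columns grow to the right and rows downward; lengths in mm; the calibration is good to about 2 mm. A picture is of the moment at which its call begins. camera_params takes no time and is no camera call.
- r.hand_in(): hands the job in, once; it reports no verdict.
Trained networks look in the newest picture that a camera, given by its name, has taken for a name from the list of things; names that differ only in an ending like _2 or _b are one class to them, and where a whole thing is asked for, a point or a joint stands for the part that bears it (a point fixed in the world has none). Each returns a list of dicts, best first, with "conf" (0 to 1); they miss things now and then, are a little off and sometimes report something else, mostly with a low value. They report only what shows in the picture. A call takes as long as a camera call.
- r.regions_of(camera, name): "pixels" (420x560 bool, what is visible of it) and "rect" ([left, top, right, bottom] in pixels, round what is visible of it).
The state is a dict: "time_s": time; "joints": joint angles; "joint_velocities": joint speeds; "joint_efforts": joint torques, N m; "ee_pos": TCP position; "ee_rot": TCP orientation; "ft_force": force on the tool from outside, world axes, zero at the start; "wrist_torque": the same for the moment, N m; "width": opening from 0.0 (shut) to 1.0 (fully open).
Only numpy, scipy, OpenCV 4.12 (cv2) and the standard library are available. Lean on these libraries where they do the work, as an engineer would, in place of code of your own. Each camera call takes 0.05 s, during which the arm holds its last target. There are 200 camera calls.

TASK

Take the smaller of the two couplings lying on the bench and lay it lengthwise in the raised, sloping labelling rest, so that it lies down in both V-notches with its lower end up against the stop plate, either way round. Set it down gently, do not drop it, and leave the larger coupling where it lies.

Things in the scene. Friction and masses are not known exactly. Their poses are not given: they have to be found in the camera images.
- small_coupling: The smaller coupling: a dark cylinder with a yellow cap on each end, 55 mm in diameter and 77 mm long, about 0.3 kg, lying on the bench. Its own y axis runs along the cylinder; the origin lies on the underside as it lies at the start, 7.5 mm from the middle of the length (see small_middle).
- small_middle (a point): Centre of the small coupling: on its axis (27 mm above the bench while it lies there), halfway along its length. Its y axis runs along the cylinder, as does the coupling's.
- large_coupling: The larger coupling, not to be used: same yellow caps, with a grey flange round its middle, 67 mm in diameter and 93 mm long, lying on the bench. Its own y axis runs along the cylinder; the origin lies on its underside, 7 mm from the middle of its length.
- rest: Labelling rest, fixed to the bench: a dark steel foot plate 90 x 120 x 8 mm with a round column 28 mm thick in its middle, which carries the sloping cradle. Origin at the centre of the foot's underside, z up; y is the horizontal direction in which the cradle climbs.
- cradle: Sloping aluminium cradle on the rest, climbing at 15 degrees. Its origin is where the small coupling's centre lies when fully seated, 135 mm above the bench; y points up the slope along the trough, z upward square to the slope, x across. The strip under the supports has its top 43 mm below the origin along z.
- high_notch (a point): Bottom of the upper V-notch, in cradle axes 26 mm up the slope from the cradle's origin and 40 mm below it. The lower notch is the same at 26 mm down the slope. Each support is 7 mm thick along the slope, with a 90-degree notch whose arms end 32 mm to either side and 7 mm below the origin. Between the two supports 45 mm is free for fingers.
- stop (a point): Middle of the upper edge of the stop plate's inner face, at the cradle's lower end: 39 mm down the slope from the cradle's origin and 10 mm below it. The plate is 50 mm wide and 6 mm thick; the coupling's lower end bears on it.

How it is judged (in metres and radians):
At the end, for the whole second after the job is handed in: The small coupling lies at rest in both notches of the cradle: its centre within 6 mm of the seated position across the cradle and square to it, its lower end within 9 mm of the stop plate, its axis within 7 degrees of the cradle's. The larger coupling is within 30 mm of where it lay (x of small_middle in the frame of cradle between -0.006 and 0.006 m and z of small_middle in the frame of cradle between -0.006 and 0.006 m and y of small_middle in the frame of cradle between -0.005 and 0.009 m and angle between the y axis of small_coupling and the y axis of cradle, either way round below 0.12 rad and linear speed of small_coupling below 0.02 m/s and distance of large_coupling from where it was at the start of the episode below 0.03 m); the robot touches nothing.
It fails at once if the small coupling is rammed onto the rest (more than 80 N between them) (contact force between small_coupling and rest above 80 N).
It fails at once if the small coupling is dropped (free of the fingers and faster than 0.5 m/s, a fall of more than about 13 mm) (linear speed of small_coupling above 0.5 m/s and contact force between small_coupling and the fingers below 0.1 N).
It fails at once if the larger coupling is moved by more than 30 mm (distance of large_coupling from where it was at the start of the episode above 0.03 m).
It also fails if it takes over 43 s, if anything falls off the work surface, if the arm or the gripper's body presses on something with over 40 N, if the wrist force passes 120 N, or if a joint passes its speed limit or range.

## Working session

There is one attempt and no reset: what is moved stays moved. The work goes in short steps, Python scripts to look and compute and a tool call to move; the robot and the scene stay as the last step left them, time stands still between calls to the robot, and variables do not carry over. Pictures are saved under pics/ and viewed, about 8 in all and at most 12, crops included, and the job is handed in when it is done.

Besides the shell and the picture viewer there is one more tool, called by a JSON object that holds its "op" and its "data". carry_out: Moves the arm, as the interface text tells. Its arguments: {"type":"object","properties":{"deltas":{"type":"array","items":{"type":"object","properties":{"dx":{"type":"number"},"dy":{"type":"number"},"dz":{"type":"number"},"wx":{"type":"number"},"wy":{"type":"number"},"wz":{"type":"number"}}}},"grip":{"type":"number"},"force":{"type":"number"}},"required":["deltas"]}

```bash
mkdir -p pics; python3 - <<'E'
from cell import r
import cv2,numpy as np
for c in("scene","top"):
    im=r.camera(c); cv2.imwrite(f"pics/{c}0.png",im[:,:,::-1])
    p=r.camera_params(c); print(c,p["intrinsics"],np.round(p["T"],3).tolist(),[k for k in p])
    for n in("small_coupling","large_coupling","rest","cradle"):
        for d in r.regions_of(c,n)[:2]: 
            m=d["pixels"].astype(np.uint8); ys,xs=np.nonzero(m)
            print(c,n,round(d["conf"],2),d["rect"],xs.mean().round(1),ys.mean().round(1),m.sum(),cv2.minAreaRect(np.c_[xs,ys].astype(np.int32)))
s=r.get_state();print(s["time_s"],s["ee_rot"],s["width"])
E
```

```text
scene [[518.47843071   0.         278.90742029]
 [  0.         518.47843071 198.05302424]
 [  0.           0.           1.        ]] [[0.872, 0.3, -0.387, 173.419], [-0.49, 0.533, -0.69, -631.967], [-0.001, 0.791, 0.612, 695.561], [0.0, 0.0, 0.0, 1.0]] ['intrinsics', 'T']
scene small_coupling 0.77 [240.6, 151.8, 281.5, 175.7] 258.6 161.3 784 ((258.58221435546875, 161.3728485107422), (38.682899475097656, 23.084957122802734), 16.927513122558594)
scene large_coupling 0.63 [209.2, 182.6, 238.8, 235.8] 226.4 209.6 1527 ((226.37155151367188, 209.4405975341797), (32.32368087768555, 53.18954086303711), 3.012787342071533)
scene large_coupling 0.57 [238.6, 148.1, 280.2, 174.7] 258.6 161.4 811 ((258.5, 161.5), (39.14775848388672, 23.763378143310547), 15.945395469665527)
scene rest 0.73 [291.8, 224.9, 370.1, 324.9] 329.6 280.0 4120 ((330.9439697265625, 271.97064208984375), (87.86605072021484, 80.48412322998047), 27.64597511291504)
scene cradle 0.81 [296.9, 224.1, 363.5, 279.7] 328.4 253.3 1558 ((330.2044982910156, 247.86672973632812), (62.53038024902344, 39.283348083496094), 34.2868766784668)
to
[... 578 characters left out ...]
44482422), 24.77513885498047)
top large_coupling 0.67 [316.4, 188.9, 373.3, 236.4] 344.4 210.6 1674 ((344.7566833496094, 210.01190185546875), (35.952491760253906, 49.13507080078125), 60.642250061035156)
top rest 0.9 [316.7, 186.6, 372.8, 238.4] 344.2 210.5 1617 ((344.515380859375, 209.7769012451172), (35.34989929199219, 48.74564743041992), 60.2551155090332)
top cradle 0.91 [318.3, 188.5, 370.1, 224.1] 346.0 206.0 936 ((345.14703369140625, 205.4117431640625), (28.640262603759766, 44.07513427734375), 59.036251068115234)
0.5 [[-9.56574686e-01  2.91487338e-01 -4.34202420e-05]
 [ 2.91487340e-01  9.56574686e-01 -3.36619470e-05]
 [ 3.17226730e-05 -4.48566172e-05 -9.99999998e-01]] 0.9988553930374292
```

```bash
python3 - <<'E'
import cv2,numpy as np
a=cv2.imread("pics/scene0.png");b=cv2.imread("pics/top0.png")
x=cv2.resize(a[130:340,190:390],(571,600),interpolation=cv2.INTER_CUBIC)
y=cv2.resize(b[160:280,160:390],(800,417),interpolation=cv2.INTER_CUBIC)
cv2.imwrite("pics/c1.png",x);cv2.imwrite("pics/c2.png",y)
E
```

```text
(no output)
```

View pics/scene0.png

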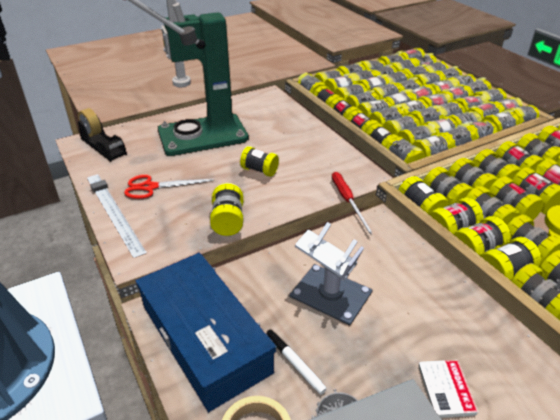

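View pics/c1.png

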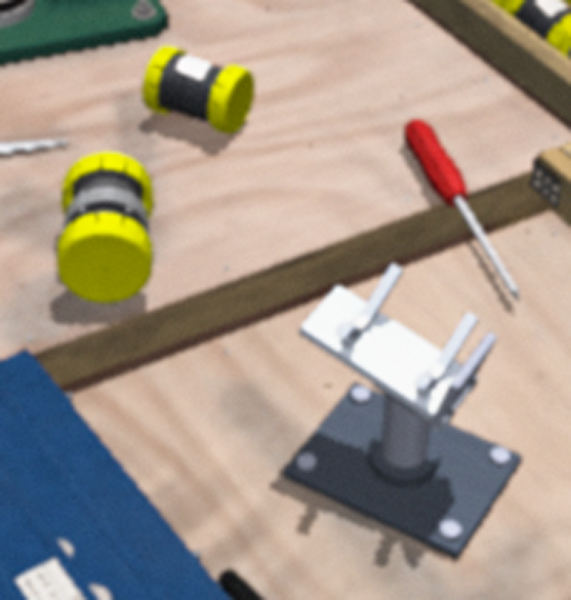

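View pics/c2.png

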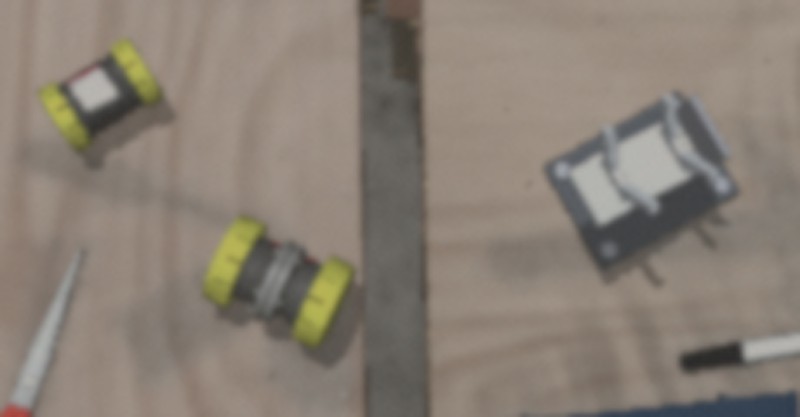

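Scene picture: small coupling at about (259,161), large at (226,209), and the rest at (330,275) with its stop plate at the right, nearer end. In the top view the small one is at (188,187), the large at (240,241), and the rest at (344,210) with its stop at upper right. The network's second "large" hits were wrong. Next I'll fit the coupling and zoom in on the rest.

```bash
cat > h.py <<'E'
import numpy as np,cv2
from cell import r
P={c:r.camera_params(c) for c in("scene","top")}
def proj(c,X):
    T=np.array(P[c]["T"]);q=(np.atleast_2d(X)-T[:3,3])@T[:3,:3]
    q=q*[1,-1,-1];u=q@np.array(P[c]["intrinsics"]).T
    return u[:,:2]/u[:,2:]
def cyl(p,R=27.5,L=77):
    x,y,a=p[:3];d=np.array([np.cos(a),np.sin(a),0]);n=np.array([-d[1],d[0],0])
    t=np.linspace(0,2*np.pi,40)[:,None]
    c=np.array([x,y,R])+R*(np.cos(t)*n+np.sin(t)*np.array([0,0,1]))
    return np.r_[c+d*L/2,c-d*L/2]
def hullmask(pts,off,S=4,shape=(60,60)):
    h=cv2.convexHull(((pts-off+.5)*S).astype(np.float32))
    m=np.zeros((shape[0]*S,shape[1]*S),np.uint8);cv2.fillPoly(m,[np.round(h*16).astype(np.int32)],1,shift=4)
    return cv2.resize(m.astype(np.float32),shape[::-1],interpolation=cv2.INTER_AREA)
def fit(masks,x0,**k):
    from scipy.optimize import differential_evolution as DE
    crops={c:(np.array(np.argwhere(m).mean(0)[::-1]).astype(int)-30,m) for c,m in masks.items()}
    def cost(p):
        return sum(np.abs(hullmask(proj(c,cyl(p,**k)),o)-m[o[1]:o[1]+60,o[0]:o[0]+60]).sum() for c,(o,m) in crops.items())
    b=[(x0[0]-60,x0[0]+60),(x0[1]-60,x0[1]+60),(0,np.pi)]
    s=DE(cost,b,seed=1,maxiter=60,popsize=12);return s.x,s.fun
def ground(c,uv,z):
    T=np.array(P[c]["T"]);K=np.array(P[c]["intrinsics"])
    d=T[:3,:3]@(np.linalg.inv(K)@[uv[0],uv[1],1]*np.array([1,-1,-1]));o=T[:3,3]
    return o+d*(z-o[2])/d[2]
E
python3 - <<'E'
from h import *
a=cv2.imread("pics/scene0.png");b=cv2.imread("pics/top0.png")
# yellow+dark from network mask
for n,k in(("small_coupling",dict()),("large_coupling",dict(R=33.5,L=93))):
    M={c:r.regions_of(c,n)[0]["pixels"].astype(np.float32) for c in P}
    g=ground("top",np.argwhere(M["top"]).mean(0)[::-1],30)
    for S in(["top"],["scene"],["top","scene"]):
        p,f=fit({c:M[c] for c in S},g,**k);print(n,S,p[:2].round(1),np.degrees(p[2]).round(1),f)
x=cv2.resize(a[218:308,285:375],(600,600),interpolation=cv2.INTER_CUBIC)
y=cv2.resize(b[180:245,310:380],(646,600),interpolation=cv2.INTER_CUBIC)
cv2.imwrite("pics/r1.png",x);cv2.imwrite("pics/r2.png",y)
E
```

```text
small_coupling ['top'] [624.2 261.9] 123.2 141.4375
small_coupling ['scene'] [623.2 266.7] 125.0 125.625
small_coupling ['top', 'scene'] [623.3 263.6] 122.0 288.625
large_coupling ['top'] [481.2 131.8] 63.5 176.1875
large_coupling ['scene'] [481.7 136. ] 62.9 105.6875
large_coupling ['top', 'scene'] [481.  133.6] 63.4 308.9375
```

View pics/r1.png

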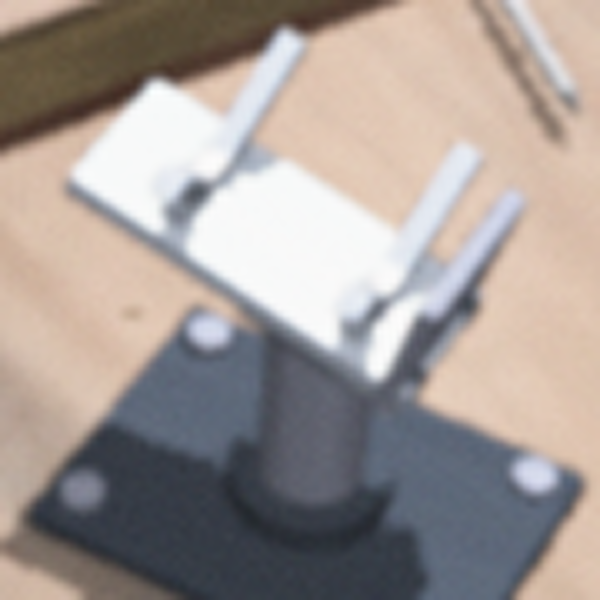

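View pics/r2.png

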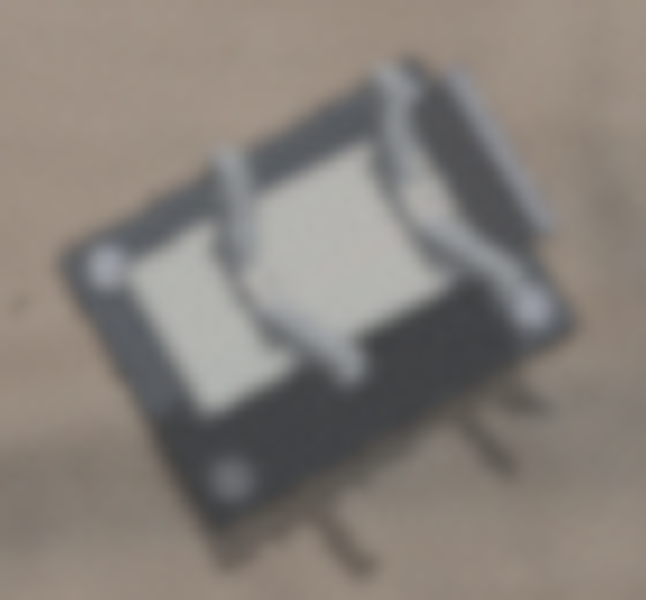

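```bash
cat > rf.py <<'E'
from h import *
from scipy.optimize import least_squares
t=np.radians(15)
def frame(p):
    x,y,a,o=p; Yh=np.array([np.cos(a),np.sin(a),0]);X=np.array([Yh[1],-Yh[0],0]);Z=np.array([0,0,1.])
    Rr=np.c_[X,Yh,Z]; Y=np.cos(t)*Yh+np.sin(t)*Z; Rc=np.c_[X,Y,np.cross(X,Y)]
    return Rr,np.array([x,y,0]),Rc,np.array([x,y,135])+o*Yh
s1=lambda u,v:((u+.5)/6.6667-.5+285,(v+.5)/6.6667-.5+218)
s2=lambda u,v:((u+.5)/9.23-.5+310,(v+.5)/9.23-.5+180)
# rest x axis = right of climb direction
F=[("top",s2(65,255),"r",(-45,60,8)),("top",s2(575,320),"r",(45,-60,8)),("top",s2(410,55),"r",(-45,-60,8)),("top",s2(213,528),"r",(45,60,8)),
("scene",s1(200,305),"r",None),("scene",s1(583,472),"r",None),("scene",s1(30,520),"r",None),
("top",s2(230,152),"c",(-32,26,-7)),("top",s2(350,370),"c",(32,26,-7)),("top",s2(392,72),"c",(-32,-26,-7)),("top",s2(527,298),"c",(32,-26,-7)),
("top",s2(455,72),"c",(-25,-42,-10)),("top",s2(545,228),"c",(25,-42,-10)),
("scene",s1(292,35),"c",(-32,26,-7)),("scene",s1(467,150),"c",(-32,-26,-7)),("scene",s1(517,195),"c",(-25,-42,-10))]
if __name__=="__main__":
    g=ground("top",s2(320,290),8); print(g)
    # which sign of rest X is right: arms far (up in top view => +x world)
    cs=[(-45,60,8),(-45,-60,8),(45,60,8)]
    G=[];k=0
    for c,uv,f,q in F:
        if q is None:q=cs[k];k+=1
        G.append((c,uv,f,q))
    def res(p,S):
        Rr,pr,Rc,pc=frame(p)
        return np.concatenate([(proj(c,(pr+Rr@np.array(q,float)) if f=="r" else pc+Rc@np.array(q,float))[0]-uv) for c,uv,f,q in G if c in S])
    for S in(["top"],["scene"],["top","scene"]):
        s=least_squares(res,[g[0],g[1],np.radians(120),0],args=(S,),loss="soft_l1")
        print(S,s.x.round(2),np.degrees(s.x[2]).round(1),"cradle",frame(s.x)[3].round(1));print(res(s.x,S).reshape(-1,2).round(1).tolist())
E
python3 rf.py
```

```text
[ 556.1297391  -137.98565869    8.        ]
['top'] [ 556.55 -147.71  -33.54    5.31] -1921.8 cradle [ 553.8 -152.2  135. ]
[[59.9, 0.5], [-52.6, -0.4], [-17.7, -0.8], [27.3, 0.6], [40.4, 0.6], [14.3, 0.2], [3.1, -0.2], [-24.6, -1.9], [-11.0, -0.1], [-30.9, 0.6]]
['scene'] [ 571.14 -111.63  116.13    1.46] 6654.0 cradle [ 569.7 -111.5  135. ]
[[-3.1, 44.6], [0.3, -1.3], [0.7, -22.9], [0.3, 20.2], [0.9, 0.8], [-1.4, -7.8]]
['top', 'scene'] [ 555.68 -134.45    3.36    7.61] 192.5 cradle [ 548.3 -136.1  135. ]
[[49.2, 22.2], [-51.6, -21.0], [-0.6, -0.3], [-0.5, 0.9], [10.3, 61.6], [0.3, 0.1], [-1.2, -1.5], [33.3, 16.6], [-6.2, -0.5], [8.9, 6.0], [-31.7, -12.2], [-2.9, 1.5], [-32.8, -10.6], [6.4, 35.2], [1.1, 9.2], [-4.0, -0.7]]
```

```bash
sed -i 's/G.append((c,uv,f,q))/G.append((c,uv,f,(-q[0],q[1],q[2])))/' rf.py; python3 rf.py
```

```text
[ 556.1297391  -137.98565869    8.        ]
['top'] [ 555.59 -137.37    2.06    1.74] 117.8 cradle [ 554.8 -135.8  135. ]
[[-1.3, 0.1], [0.9, 0.9], [1.0, -0.1], [0.2, 0.7], [-0.1, -0.2], [0.8, -0.2], [-0.2, -0.4], [-0.9, -1.7], [-0.7, -0.2], [0.3, 0.9]]
['scene'] [ 555.11 -137.4     2.08    1.93] 119.3 cradle [ 554.2 -135.7  135. ]
[[-1.5, 0.9], [0.9, 1.0], [-0.6, 0.0], [0.4, -1.2], [1.0, -2.0], [-0.5, 0.1]]
['top', 'scene'] [ 555.31 -137.36    2.07    1.93] 118.5 cradle [ 554.4 -135.7  135. ]
[[-1.3, 0.5], [0.9, 0.7], [0.7, -0.1], [0.5, 1.0], [-0.9, 0.6], [1.1, 1.4], [-0.6, -0.5], [-0.3, 0.1], [0.9, -0.0], [-0.4, -0.3], [-0.9, -1.7], [-1.0, -0.1], [0.3, 0.8], [0.8, -1.3], [1.2, -1.8], [-0.4, 0.3]]
```

Both cameras agree on the rest: cradle at about (554,-136,135), climbing at yaw 118.5°. Now the whole top view for obstacles.

```bash
cat > plan.py <<'E'
import sys,json
from h import *
from scipy.spatial.transform import Rotation as Ro
def pose(x,y,z,yaw,tilt):
    "jaw yaw, tilt about tool y; xyz of TCP"
    a=np.radians(yaw);Y=np.array([np.cos(a),np.sin(a),0]);Z=np.array([0,0,-1.])
    R=np.c_[np.cross(Y,Z),Y,Z];return np.array([x,y,z],float),R@Ro.from_euler("y",tilt,degrees=True).as_matrix()
def seat(c,yaw,up=0,h=0,back=19):
    "TCP pose for grasp point at cradle origin c + up along y + h along z"
    _,R=pose(0,0,0,yaw,15);return np.array(c)+R[:,0]*up-R[:,2]*(h-back),R
def plan(targets,p=None,R=None):
    s=r.get_state()
    if p is None:p,R=np.array(s["ee_pos"]),np.array(s["ee_rot"])
    for (q,Q),n in targets:
        for i in range(n):
            f=1/(n-i);d=np.round(R.T@(q-p)*f,1);w=np.round(Ro.from_matrix(R.T@Q).as_rotvec(degrees=True)*f,1)
            p=p+R@d;R=R@Ro.from_rotvec(w,degrees=True).as_matrix()
            print(json.dumps({k:float(v) for k,v in zip(("dx","dy","dz","wx","wy","wz"),[*np.round(d/1000,4),*w]) if v}),end=", " if (i+1)%5 and i<n-1 else "\n")
        print("->",p.round(1))
E
python3 - <<'E'
from plan import *
print("press",ground("scene",(203,133),0))
plan([(pose(624,264,160,33,0),16)])
im=cv2.imread("pics/top0.png");cv2.imwrite("pics/t0.png",im)
E
```

```text
press [576.38726183 492.80178941   0.        ]
{"dx": -0.0325, "dy": -0.0088, "dz": 0.0045, "wz": 2.5}, {"dx": -0.0328, "dy": -0.0074, "dz": 0.0045, "wz": 2.5}, {"dx": -0.0331, "dy": -0.0059, "dz": 0.0045, "wz": 2.5}, {"dx": -0.0334, "dy": -0.0045, "dz": 0.0044, "wz": 2.5}, {"dx": -0.0335, "dy": -0.003, "dz": 0.0045, "wz": 2.5}
{"dx": -0.0336, "dy": -0.0015, "dz": 0.0044, "wz": 2.5}, {"dx": -0.0337, "dy": -0.0001, "dz": 0.0045, "wz": 2.5}, {"dx": -0.0336, "dy": 0.0014, "dz": 0.0044, "wz": 2.5}, {"dx": -0.0336, "dy": 0.0029, "dz": 0.0045, "wz": 2.5}, {"dx": -0.0334, "dy": 0.0043, "dz": 0.0044, "wz": 2.5}
{"dx": -0.0332, "dy": 0.0058, "dz": 0.0045, "wz": 2.5}, {"dx": -0.0329, "dy": 0.0072, "dz": 0.0044, "wz": 2.5}, {"dx": -0.0325, "dy": 0.0086, "dz": 0.0045, "wz": 2.5}, {"dx": -0.0321, "dy": 0.0101, "dz": 0.0044, "wz": 2.5}, {"dx": -0.0317, "dy": 0.0114, "dz": 0.0045, "wz": 2.5}
{"dx": -0.0311, "dy": 0.0128, "dz": 0.0044, "wz": 2.6}
-> [624. 264. 160.]
```

View pics/top0.png

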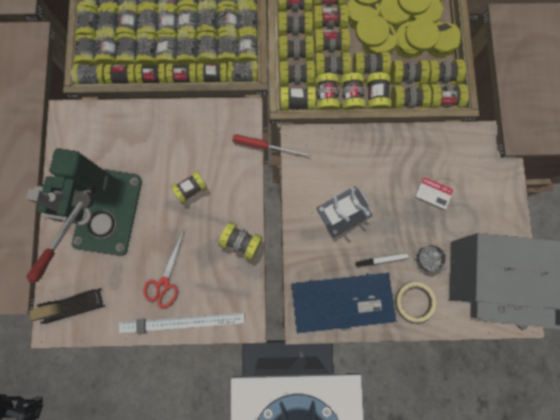

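Top picture: small coupling at (188,187), with the drill press close to its left at (90,205) and its lever reaching (40,265). I'll approach from the robot's side via a waypoint.

```bash
python3 - <<'E'
from plan import *
plan([(pose(390,300,220,50,0),10)])
E
```

```text
{"dx": -0.0286, "dy": -0.0174, "dz": 0.0011, "wz": 2.3}, {"dx": -0.0292, "dy": -0.0163, "dz": 0.0011, "wz": 2.3}, {"dx": -0.0299, "dy": -0.0151, "dz": 0.0011, "wz": 2.3}, {"dx": -0.0304, "dy": -0.0139, "dz": 0.0011, "wz": 2.3}, {"dx": -0.031, "dy": -0.0126, "dz": 0.0012, "wz": 2.3}
{"dx": -0.0315, "dy": -0.0114, "dz": 0.0011, "wz": 2.3}, {"dx": -0.0319, "dy": -0.0101, "dz": 0.0012, "wz": 2.3}, {"dx": -0.0323, "dy": -0.0089, "dz": 0.0011, "wz": 2.3}, {"dx": -0.0326, "dy": -0.0075, "dz": 0.0012, "wz": 2.3}, {"dx": -0.0328, "dy": -0.0062, "dz": 0.0011, "wz": 2.4}
-> [390.  300.1 220. ]
```

{"op": "carry_out", "data": {"deltas": [{"dx": -0.029, "dy": -0.017, "dz": 0.001, "wz": 2.3}, {"dx": -0.029, "dy": -0.016, "dz": 0.001, "wz": 2.3}, {"dx": -0.03, "dy": -0.015, "dz": 0.001, "wz": 2.3}, {"dx": -0.03, "dy": -0.014, "dz": 0.001, "wz": 2.3}, {"dx": -0.031, "dy": -0.013, "dz": 0.001, "wz": 2.3}], "grip": 1}}

```text
schema error: expected keys dx, dy, dz, wx, wy, wz
```

{"op": "carry_out", "data": {"deltas": [{"dx": -0.031, "dy": -0.011, "dz": 0.001, "wz": 2.3}, {"dx": -0.032, "dy": -0.01, "dz": 0.001, "wz": 2.3}, {"dx": -0.032, "dy": -0.009, "dz": 0.001, "wz": 2.3}, {"dx": -0.033, "dy": -0.008, "dz": 0.001, "wz": 2.3}, {"dx": -0.033, "dy": -0.006, "dz": 0.001, "wz": 2.3}]}}

```text
schema error: expected keys dx, dy, dz, wx, wy, wz
```

```bash
python3 - <<'E'
from plan import *
plan([(pose(624,264,120,33,0),10)])
E
```

```text
{"dx": -0.052, "dy": -0.0141, "dz": 0.0111, "wz": 4.0}, {"dx": -0.0528, "dy": -0.0104, "dz": 0.0111, "wz": 4.0}, {"dx": -0.0535, "dy": -0.0067, "dz": 0.0111, "wz": 4.0}, {"dx": -0.0538, "dy": -0.0029, "dz": 0.0111, "wz": 4.0}, {"dx": -0.0539, "dy": 0.0008, "dz": 0.0112, "wz": 4.0}
{"dx": -0.0537, "dy": 0.0046, "dz": 0.0111, "wz": 4.0}, {"dx": -0.0532, "dy": 0.0083, "dz": 0.0112, "wz": 4.0}, {"dx": -0.0525, "dy": 0.012, "dz": 0.0111, "wz": 4.0}, {"dx": -0.0515, "dy": 0.0156, "dz": 0.0112, "wz": 4.0}, {"dx": -0.0503, "dy": 0.0192, "dz": 0.0111, "wz": 4.1}
-> [624. 264. 120.]
```

{"op": "carry_out", "data": {"deltas": [{"dx": -0.029, "dy": -0.017, "dz": 0.001, "wx": 0, "wy": 0, "wz": 2.3}, {"dx": -0.029, "dy": -0.016, "dz": 0.001, "wx": 0, "wy": 0, "wz": 2.3}, {"dx": -0.03, "dy": -0.015, "dz": 0.001, "wx": 0, "wy": 0, "wz": 2.3}, {"dx": -0.03, "dy": -0.014, "dz": 0.001, "wx": 0, "wy": 0, "wz": 2.3}, {"dx": -0.031, "dy": -0.013, "dz": 0.001, "wx": 0, "wy": 0, "wz": 2.3}], "grip": 1}}

```text
time_s: 1.12
ee_pos: [279.4, 424.3, 226.4]
ee_rot: [[-0.879, 0.478, 0.0], [0.478, 0.879, 0.0], [-0.0, 0.0, -1.0]]
ft_force: [0.3, -0.4, 0.3]
width: 0.998
```

{"op": "carry_out", "data": {"deltas": [{"dx": -0.031, "dy": -0.011, "dz": 0.001, "wx": 0, "wy": 0, "wz": 2.3}, {"dx": -0.032, "dy": -0.01, "dz": 0.001, "wx": 0, "wy": 0, "wz": 2.3}, {"dx": -0.032, "dy": -0.009, "dz": 0.001, "wx": 0, "wy": 0, "wz": 2.3}, {"dx": -0.033, "dy": -0.008, "dz": 0.001, "wx": 0, "wy": 0, "wz": 2.3}, {"dx": -0.033, "dy": -0.006, "dz": 0.001, "wx": 0, "wy": 0, "wz": 2.3}]}}

```text
time_s: 1.53
ee_pos: [390.7, 299.1, 221.5]
ee_rot: [[-0.765, 0.644, 0.001], [0.644, 0.765, 0.0], [-0.0, 0.001, -1.0]]
ft_force: [0.5, 0.5, 0.5]
width: 0.996
```

```bash
python3 - <<'E'
from plan import *
s=r.get_state();print(s["time_s"],s["ee_pos"],s["joints"])
plan([(pose(624,264,110,33,0),10)])
E
```

```text
1.5333 [390.70164056 299.14693064 221.52472279] [ 2.35889224e+01  8.87918194e-02  1.04360458e+02  4.54244213e-04
  7.55158855e+01 -2.63539356e+01]
{"dx": -0.0201, "dy": 0.0123, "dz": 0.0112, "wz": 1.7}, {"dx": -0.0197, "dy": 0.0129, "dz": 0.0112, "wz": 1.7}, {"dx": -0.0194, "dy": 0.0135, "dz": 0.0112, "wz": 1.7}, {"dx": -0.0189, "dy": 0.0141, "dz": 0.0111, "wz": 1.7}, {"dx": -0.0185, "dy": 0.0146, "dz": 0.0112, "wz": 1.7}
{"dx": -0.0181, "dy": 0.0152, "dz": 0.0111, "wz": 1.7}, {"dx": -0.0176, "dy": 0.0157, "dz": 0.0112, "wz": 1.7}, {"dx": -0.0172, "dy": 0.0162, "dz": 0.0111, "wz": 1.7}, {"dx": -0.0167, "dy": 0.0167, "dz": 0.0112, "wz": 1.7}, {"dx": -0.0161, "dy": 0.0171, "dz": 0.0111, "wz": 1.6}
-> [624. 264. 110.]
```

{"op": "carry_out", "data": {"deltas": [{"dx": -0.02, "dy": 0.012, "dz": 0.011, "wx": 0, "wy": 0, "wz": 1.7}, {"dx": -0.02, "dy": 0.013, "dz": 0.011, "wx": 0, "wy": 0, "wz": 1.7}, {"dx": -0.019, "dy": 0.0135, "dz": 0.011, "wx": 0, "wy": 0, "wz": 1.7}, {"dx": -0.019, "dy": 0.014, "dz": 0.011, "wx": 0, "wy": 0, "wz": 1.7}, {"dx": -0.0185, "dy": 0.0145, "dz": 0.011, "wx": 0, "wy": 0, "wz": 1.7}]}}

```text
time_s: 1.95
ee_pos: [507.4, 282.6, 165.8]
ee_rot: [[-0.662, 0.75, 0.0], [0.75, 0.662, 0.0], [-0.0, 0.0, -1.0]]
ft_force: [-0.4, 0.4, 0.9]
width: 1.001
```

{"op": "carry_out", "data": {"deltas": [{"dx": -0.018, "dy": 0.015, "dz": 0.011, "wx": 0, "wy": 0, "wz": 1.7}, {"dx": -0.0175, "dy": 0.0155, "dz": 0.011, "wx": 0, "wy": 0, "wz": 1.7}, {"dx": -0.017, "dy": 0.016, "dz": 0.011, "wx": 0, "wy": 0, "wz": 1.7}, {"dx": -0.0165, "dy": 0.0165, "dz": 0.011, "wx": 0, "wy": 0, "wz": 1.7}, {"dx": -0.016, "dy": 0.017, "dz": 0.011, "wx": 0, "wy": 0, "wz": 1.7}]}}

```text
time_s: 2.37
ee_pos: [622.8, 265.2, 110.6]
ee_rot: [[-0.544, 0.839, -0.0], [0.839, 0.544, -0.0], [0.0, -0.0, -1.0]]
ft_force: [0.7, -0.4, -0.1]
width: 0.998
```

{"op": "carry_out", "data": {"deltas": [{"dx": 0, "dy": 0, "dz": 0, "wx": 0, "wy": 0, "wz": 0}]}}

```text
time_s: 2.45
ee_pos: [623.9, 263.6, 108.2]
ee_rot: [[-0.542, 0.84, -0.002], [0.84, 0.542, -0.001], [-0.0, -0.002, -1.0]]
ft_force: [-0.6, 0.8, -0.2]
width: 1.0
```

```bash
python3 - <<'E'
from plan import *
plan([(pose(624,264,6,33,0),5)])
a=r.camera("scene");b=r.camera("top")
x=cv2.resize(a[90:240,180:320],(560,600),interpolation=cv2.INTER_CUBIC)
cv2.imwrite("pics/g0.png",x[:,:,::-1])
E
```

```text
{"dy": 0.0001, "dz": 0.0204}, {"dx": 0.0001, "dy": 0.0001, "dz": 0.0205}, {"dy": 0.0001, "dz": 0.0204, "wz": -0.1}, {"dx": 0.0001, "dy": 0.0001, "dz": 0.0205, "wx": -0.1}, {"dy": 0.0001, "dz": 0.0204, "wz": -0.1}
-> [624.1 264.    6. ]
```

View pics/g0.png

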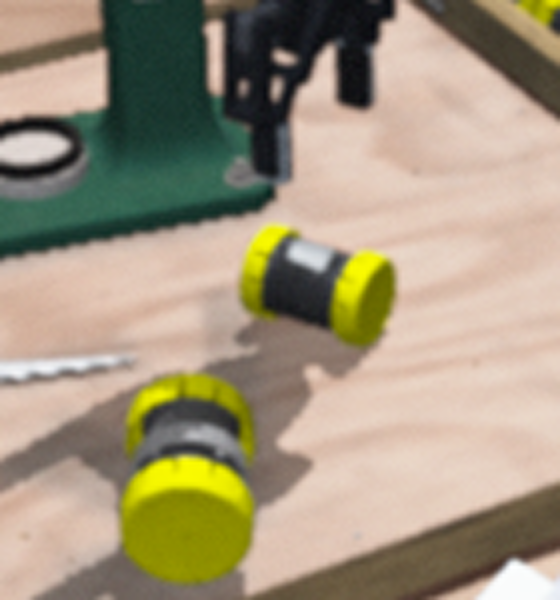

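Fingers hang open straight above the small coupling (its centre is at crop (318,285)). I'll refine its fit from the yellow caps' hull and check the fingertip projection.

```bash
python3 - <<'E'
from plan import *
print("tip mid pred",proj("scene",[[624,264,108],[624,264,121]]).round(1),"seen ~(257.7,124.5)")
M={}
for c,(u,v) in dict(scene=(259,161),top=(188,187)).items():
    im=cv2.imread(f"pics/{c}0.png");h=cv2.cvtColor(im,cv2.COLOR_BGR2HSV)
    m=((h[...,0]>22)&(h[...,0]<38)&(h[...,1]>130)).astype(np.uint8)
    w=np.zeros_like(m);w[v-25:v+25,u-27:u+27]=1;m&=w
    y,x=np.nonzero(m);k=cv2.convexHull(np.c_[x,y].astype(np.int32));f=np.zeros_like(m);cv2.fillPoly(f,[k],1)
    M[c]=f.astype(np.float32);print(c,m.sum(),f.sum())
for S in(["top"],["scene"],["top","scene"]):
    p,f=fit({c:M[c] for c in S},(624,264));print(S,p[:2].round(1),np.degrees(p[2]).round(1),f)
E
```

```text
tip mid pred [[258.5 131.4]
 [258.4 126.3]] seen ~(257.7,124.5)
scene 456 1267
top 55 320
['top'] [635.1 267.9] 128.3 350.5
['scene'] [609.4 250.8] 5.2 359.8125
['top', 'scene'] [620.7 263.3] 129.5 741.5625
```

```bash
python3 - <<'E'
from plan import *
im=cv2.imread("pics/scene0.png");it=cv2.imread("pics/top0.png")
obs=np.array([240,397,223,347])
from scipy.optimize import least_squares
def ext(p):
    q=(proj("scene",cyl(p))-[180,90]+.5)*4
    a=np.radians(17);e=q@np.array([[np.cos(a),-np.sin(a)],[np.sin(a),np.cos(a)]])
    return np.array([q[:,0].min(),q[:,0].max(),q[:,1].min(),q[:,1].max()])
for a in(119,122,125):
    s=least_squares(lambda v:ext([*v,np.radians(a)])-obs,[624,264]);print(a,s.x.round(1),s.fun.round(1))
# strong-saturation yellow
for c,(u,v) in dict(scene=(259,161),top=(188,187)).items():
    f=cv2.imread(f"pics/{c}0.png").astype(int)[v-22:v+22,u-25:u+25]
    m=(np.minimum(f[...,1],f[...,2])-f[...,0]>(70 if c=="scene" else 45)).astype(np.uint8)
    n,l,st,ce=cv2.connectedComponentsWithStats(m)
    for i in range(1,n):
        if st[i,4]>20:
            print(c,st[i,4],(ce[i]+[u-25,v-22]).round(1), ground(c,ce[i]+[u-25,v-22],35).round(1))
E
```

```text
119 [625.6 268.2] [-2.9  2.9 -2.9  2.3]
122 [625.6 268. ] [-2.6  2.7 -1.6  1.1]
125 [625.6 267.9] [-2.2  2.2 -0.1 -0.1]
scene 139 [244.6 155.5] [600.8 293.7  35. ]
scene 289 [270.2 163.9] [636.  233.5  35. ]
top 105 [198.3 179.3] [641.1 235.9  35. ]
top 109 [177.6 192.6] [607.5 288.1  35. ]
```

{"op": "carry_out", "data": {"deltas": [{"dx": 0, "dy": 0, "dz": 0.02, "wx": 0, "wy": 0, "wz": 0}, {"dx": 0, "dy": 0.001, "dz": 0.02, "wx": 0, "wy": 0, "wz": 0}, {"dx": 0, "dy": 0, "dz": 0.02, "wx": 0, "wy": 0, "wz": 0}, {"dx": 0, "dy": 0, "dz": 0.02, "wx": 0, "wy": 0, "wz": 0}, {"dx": 0, "dy": 0, "dz": 0.02, "wx": 0, "wy": 0, "wz": 0}]}}

```text
time_s: 2.97
ee_pos: [621.9, 266.8, 11.7]
ee_rot: [[-0.547, 0.837, 0.001], [0.837, 0.547, 0.0], [-0.0, 0.001, -1.0]]
ft_force: [0.0, 0.5, 0.6]
width: 1.001
```

{"op": "carry_out", "data": {"deltas": [{"dx": 0, "dy": 0, "dz": 0, "wx": 0, "wy": 0, "wz": 0}]}}

```text
time_s: 3.05
ee_pos: [618.5, 265.9, 7.7]
ee_rot: [[-0.546, 0.837, -0.007], [0.838, 0.546, -0.001], [0.002, -0.006, -1.0]]
ft_force: [-1.2, 0.2, -0.4]
width: 1.001
```

{"op": "carry_out", "data": {"deltas": [{"dx": 0, "dy": 0, "dz": 0, "wx": 0, "wy": 0, "wz": 0}, {"dx": 0, "dy": 0, "dz": 0, "wx": 0, "wy": 0, "wz": 0}, {"dx": 0, "dy": 0, "dz": 0, "wx": 0, "wy": 0, "wz": 0}, {"dx": 0, "dy": 0, "dz": 0, "wx": 0, "wy": 0, "wz": 0}, {"dx": 0, "dy": 0, "dz": 0, "wx": 0, "wy": 0, "wz": 0}], "grip": 0, "force": 40}}

```text
time_s: 3.47
ee_pos: [623.7, 266.7, 13.9]
ee_rot: [[-0.546, 0.838, 0.003], [0.838, 0.546, 0.001], [-0.001, 0.003, -1.0]]
ft_force: [-2.2, 0.1, 7.1]
width: 0.642
```

{"op": "carry_out", "data": {"deltas": [{"dx": 0, "dy": 0, "dz": 0, "wx": 0, "wy": 0, "wz": 0}, {"dx": 0, "dy": 0, "dz": 0, "wx": 0, "wy": 0, "wz": 0}, {"dx": 0, "dy": 0, "dz": 0, "wx": 0, "wy": 0, "wz": 0}, {"dx": 0, "dy": 0, "dz": 0, "wx": 0, "wy": 0, "wz": 0}, {"dx": 0, "dy": 0, "dz": 0, "wx": 0, "wy": 0, "wz": 0}]}}

```text
time_s: 3.88
ee_pos: [623.7, 266.7, 13.8]
ee_rot: [[-0.546, 0.838, 0.003], [0.838, 0.546, 0.001], [-0.001, 0.003, -1.0]]
ft_force: [-2.3, -0.3, 8.0]
width: 0.643
```

Grasped (width 0.643 × 85 = 54.7 mm). Lift straight up.

{"op": "carry_out", "data": {"deltas": [{"dx": 0, "dy": 0, "dz": -0.01, "wx": 0, "wy": 0, "wz": 0}, {"dx": 0, "dy": 0, "dz": -0.02, "wx": 0, "wy": 0, "wz": 0}, {"dx": 0, "dy": 0, "dz": -0.03, "wx": 0, "wy": 0, "wz": 0}, {"dx": 0, "dy": 0, "dz": -0.03, "wx": 0, "wy": 0, "wz": 0}, {"dx": 0, "dy": 0, "dz": -0.03, "wx": 0, "wy": 0, "wz": 0}], "force": 50}}

```text
time_s: 4.3
ee_pos: [622.0, 265.9, 132.8]
ee_rot: [[-0.545, 0.838, -0.0], [0.838, 0.545, -0.0], [0.0, -0.0, -1.0]]
ft_force: [1.3, -0.2, -2.7]
width: 0.64
```

{"op": "carry_out", "data": {"deltas": [{"dx": 0, "dy": 0, "dz": -0.03, "wx": 0, "wy": 0, "wz": 0}, {"dx": 0, "dy": 0, "dz": -0.02, "wx": 0, "wy": 0, "wz": 0}, {"dx": 0, "dy": 0, "dz": 0, "wx": 0, "wy": 0, "wz": 0}, {"dx": 0, "dy": 0, "dz": 0, "wx": 0, "wy": 0, "wz": 0}]}}

```text
time_s: 4.63
ee_pos: [623.2, 266.2, 182.9]
ee_rot: [[-0.545, 0.838, 0.003], [0.838, 0.545, 0.001], [-0.001, 0.003, -1.0]]
ft_force: [0.1, -0.2, -3.4]
width: 0.641
```

```bash
python3 - <<'E'
from plan import *
s=r.get_state();print(s["ee_pos"],s["ft_force"],s["width"])
for c in P:
    r.camera(c)
    d=r.regions_of(c,"small_coupling")[:1]
    for e in d: print(c,e["conf"],e["rect"],np.argwhere(e["pixels"]).mean(0)[::-1], proj(c,np.array(s["ee_pos"])+[0,0,13.6]))
plan([(seat((554.4,-135.7,135),28.5,up=8,h=55,back=13.6),15)])
E
```

```text
[623.22312345 266.20947777 182.88110462] [ 0.11626273 -0.17695305 -3.39776511] 0.6410043658125991
scene 0.76 [236.8, 83.8, 281.0, 109.2] [262.02103787  95.78401122] [[256.66247166  94.71921045]]
top 0.72 [157.8, 156.8, 196.3, 181.1] [182.21383648 168.96855346] [[173.5282522  170.05272434]]
{"dx": -0.0202, "dy": -0.0183, "dz": 0.0001, "wx": -0.1, "wy": 1.0, "wz": 0.3}, {"dx": -0.0203, "dy": -0.0182, "dz": -0.0002, "wx": -0.1, "wy": 1.0, "wz": 0.3}, {"dx": -0.0204, "dy": -0.0181, "dz": -0.0006, "wy": 1.0, "wz": 0.3}, {"dx": -0.0205, "dy": -0.018, "dz": -0.001, "wx": -0.1, "wy": 1.0, "wz": 0.3}, {"dx": -0.0205, "dy": -0.0179, "dz": -0.0014, "wy": 1.0, "wz": 0.3}
{"dx": -0.0206, "dy": -0.0178, "dz": -0.0017, "wx": -0.1, "wy": 1.0, "wz": 0.3}, {"dx": -0.0207, "dy": -0.0177, "dz": -0.0021, "wy": 1.0, "wz": 0.3}, {"dx": -0.0207, "dy": -0.0176, "dz": -0.0025, "wx": -0.1, "wy": 1.0, "wz": 0.3}, {"dx": -0.0208, "dy": -0.0175, "dz": -0.0029, "wy": 1.0, "wz": 0.3}, {"dx": -0.0208, "dy": -0.0173, "dz": -0.0033, "wx": -0.1, "wy": 1.0, "wz": 0.3}
{"dx": -0.0208, "dy": -0.0172, "dz": -0.0036, "wy": 1.0, "wz": 0.3}, {"dx": -0.0209, "dy": -0.0171, "dz": -0.004, "wx": -0.1, "wy": 1.0, "wz": 0.3}, {"dx": -0.0209, "dy": -0.017, "dz": -0.0044, "wy": 1.0, "wz": 0.3}, {"dx": -0.0209, "dy": -0.0169, "dz": -0.0048, "wx": -0.1, "wy": 1.0, "wz": 0.3}, {"dx": -0.0208, "dy": -0.0169, "dz": -0.0051, "wy": 0.9, "wz": 0.3}
-> [ 555.8 -138.3  177. ]
```

{"op": "carry_out", "data": {"deltas": [{"dx": -0.02, "dy": -0.018, "dz": 0, "wx": -0.1, "wy": 1, "wz": 0.3}, {"dx": -0.02, "dy": -0.018, "dz": 0, "wx": 0, "wy": 1, "wz": 0.3}, {"dx": -0.0205, "dy": -0.018, "dz": -0.001, "wx": -0.1, "wy": 1, "wz": 0.3}, {"dx": -0.0205, "dy": -0.018, "dz": -0.001, "wx": 0, "wy": 1, "wz": 0.3}, {"dx": -0.0205, "dy": -0.018, "dz": -0.001, "wx": -0.1, "wy": 1, "wz": 0.3}]}}

```text
time_s: 5.25
ee_pos: [599.8, 131.0, 178.7]
ee_rot: [[-0.521, 0.852, -0.045], [0.849, 0.523, 0.077], [0.089, 0.002, -0.996]]
ft_force: [1.3, 0.0, -3.2]
width: 0.641
```

{"op": "carry_out", "data": {"deltas": [{"dx": -0.0205, "dy": -0.018, "dz": -0.002, "wx": 0, "wy": 1, "wz": 0.3}, {"dx": -0.0205, "dy": -0.018, "dz": -0.002, "wx": -0.1, "wy": 1, "wz": 0.3}, {"dx": -0.0205, "dy": -0.0175, "dz": -0.0025, "wx": 0, "wy": 1, "wz": 0.3}, {"dx": -0.021, "dy": -0.0175, "dz": -0.003, "wx": -0.1, "wy": 1, "wz": 0.3}, {"dx": -0.021, "dy": -0.0175, "dz": -0.0035, "wx": 0, "wy": 1, "wz": 0.3}]}}

```text
time_s: 5.67
ee_pos: [577.5, -4.0, 178.7]
ee_rot: [[-0.493, 0.866, -0.086], [0.852, 0.5, 0.154], [0.176, 0.002, -0.984]]
ft_force: [1.5, -0.4, -2.9]
width: 0.64
```

{"op": "carry_out", "data": {"deltas": [{"dx": -0.021, "dy": -0.017, "dz": -0.0035, "wx": -0.1, "wy": 1, "wz": 0.3}, {"dx": -0.021, "dy": -0.017, "dz": -0.004, "wx": 0, "wy": 1, "wz": 0.3}, {"dx": -0.021, "dy": -0.017, "dz": -0.0045, "wx": -0.1, "wy": 1, "wz": 0.3}, {"dx": -0.021, "dy": -0.017, "dz": -0.005, "wx": 0, "wy": 1, "wz": 0.3}, {"dx": -0.02, "dy": -0.016, "dz": -0.005, "wx": 0, "wy": 1, "wz": 0.3}]}}

```text
time_s: 6.08
ee_pos: [556.7, -138.0, 178.3]
ee_rot: [[-0.46, 0.879, -0.125], [0.848, 0.477, 0.23], [0.262, 0.0, -0.965]]
ft_force: [0.4, -0.0, -3.0]
width: 0.639
```

{"op": "carry_out", "data": {"deltas": [{"dx": 0, "dy": 0, "dz": 0, "wx": 0, "wy": 0, "wz": 0}, {"dx": 0, "dy": 0, "dz": 0, "wx": 0, "wy": 0, "wz": 0}, {"dx": 0, "dy": 0, "dz": 0, "wx": 0, "wy": 0, "wz": 0}]}}

```text
time_s: 6.33
ee_pos: [557.3, -136.3, 178.7]
ee_rot: [[-0.461, 0.879, -0.124], [0.848, 0.477, 0.23], [0.261, 0.001, -0.965]]
ft_force: [0.3, 0.7, -2.9]
width: 0.635
```

```bash
python3 - <<'E'
from plan import *
s=r.get_state();print(s["time_s"],s["ee_pos"],s["ft_force"],s["width"])
a=r.camera("scene")
x=cv2.resize(a[170:310,265:405],(600,600),interpolation=cv2.INTER_CUBIC)
cv2.imwrite("pics/p0.png",x[:,:,::-1])
R=np.array(s["ee_rot"]);c=np.array(s["ee_pos"])-13.6*R[:,2]
for e in(c,c+R[:,0]*38.5,c-R[:,0]*38.5): print(((proj("scene",e)-[265,170]+.5)*600/140).round(0))
plan([(seat((554.4,-135.7,135),28.5,up=8,h=55,back=13.6),1),(seat((554.4,-135.7,135),28.5,up=8,h=10,back=13.6),3)])
E
```

```text
6.3333 [ 557.25161642 -136.33283757  178.67002346] [ 0.29907749  0.72632034 -2.89084402] 0.635119634905708
[[328. 179.]]
[[238. 123.]]
[[420. 236.]]
{"dx": -0.0019, "dy": -0.0026, "dz": 0.0015, "wx": 0.1, "wy": -0.1, "wz": 0.1}
-> [ 555.8 -138.3  177.1]
{"dz": 0.015}, {"dz": 0.015}, {"dz": 0.015}
-> [ 550.2 -128.1  133.6]
```

View pics/p0.png

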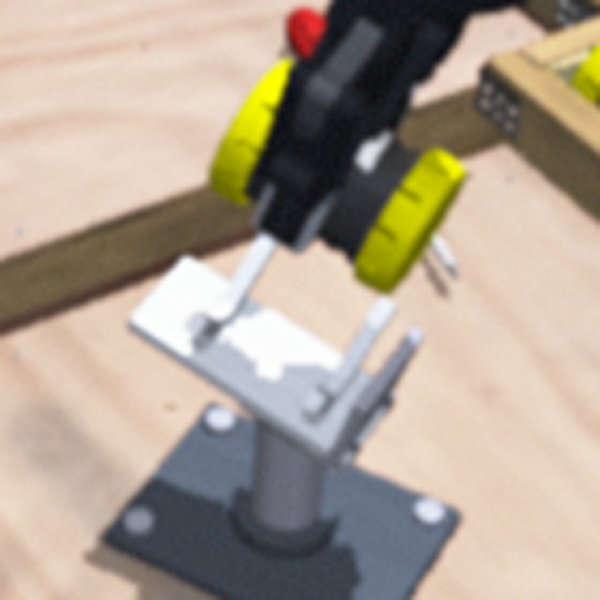

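The coupling sits about 3 mm down-slope of the grasp point: its ends are at (248,125) and (425,228), against (238,123) and (420,236) predicted. I'll descend biased up-slope.

{"op": "carry_out", "data": {"deltas": [{"dx": 0.001, "dy": -0.0025, "dz": 0.002, "wx": 0.1, "wy": 0, "wz": 0.1}, {"dx": 0, "dy": 0, "dz": 0.015, "wx": 0, "wy": 0, "wz": 0}, {"dx": 0, "dy": 0, "dz": 0.015, "wx": 0, "wy": 0, "wz": 0}, {"dx": 0, "dy": 0, "dz": 0.012, "wx": 0, "wy": 0, "wz": 0}, {"dx": 0, "dy": 0, "dz": 0, "wx": 0, "wy": 0, "wz": 0}]}}

```text
time_s: 6.8
ee_pos: [547.7, -124.7, 134.9]
ee_rot: [[-0.46, 0.878, -0.129], [0.848, 0.478, 0.23], [0.263, -0.003, -0.965]]
ft_force: [-0.1, 0.3, -4.2]
width: 0.636
```

{"op": "carry_out", "data": {"deltas": [{"dx": 0, "dy": 0, "dz": 0, "wx": 0, "wy": 0, "wz": 0}, {"dx": 0, "dy": 0, "dz": 0, "wx": 0, "wy": 0, "wz": 0}]}}

```text
time_s: 6.97
ee_pos: [550.2, -127.0, 138.4]
ee_rot: [[-0.461, 0.879, -0.123], [0.849, 0.477, 0.227], [0.258, 0.0, -0.966]]
ft_force: [0.6, -0.3, -2.4]
width: 0.64
```

```bash
cat > where.py <<'E'
from plan import *
def where():
    s=r.get_state();C,R0=seat((554.4,-135.7,135),28.5,back=0);R=np.array(s["ee_rot"])
    c=np.array(s["ee_pos"])-13.6*R[:,2]-C
    print(s["time_s"],"axis pt in tool-ish cradle axes: up,across,h",(R0.T@c).round(1)*[1,1,-1],"F tool",(R.T@s["ft_force"]).round(1),s["width"])
    print("rot err",Ro.from_matrix(R.T@R0).as_rotvec(degrees=True).round(1))
if __name__=="__main__": where()
E
python3 - <<'E'
from where import *
where()
a=r.camera("scene")
x=cv2.resize(a[200:310,275:385],(600,600),interpolation=cv2.INTER_CUBIC)
cv2.imwrite("pics/p1.png",x[:,:,::-1])
E
```

```text
6.9667 axis pt in tool-ish cradle axes: up,across,h [10.2  0.5 14.4] F tool [-1.2  0.4  2.2] 0.6403668999238933
rot err [ 0.  0. -0.]
```

View pics/p1.png

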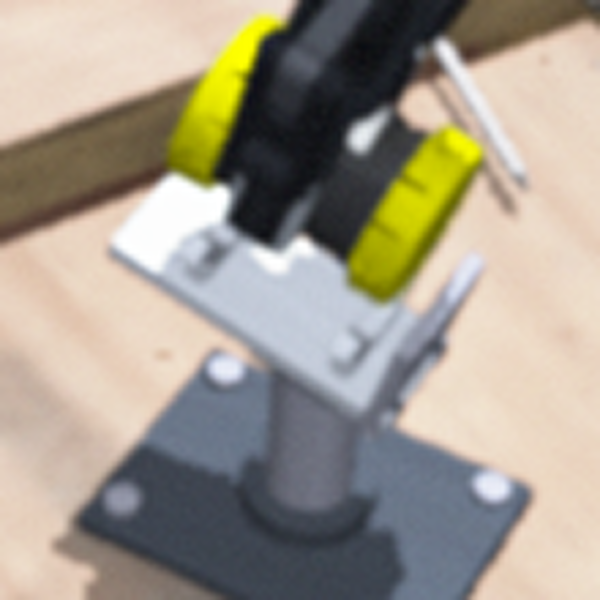

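Coupling is just above the notches and clear of the stop plate (plate edge from (475,260) to (385,400)). The fingers need a bit more room to the upper support, so I'll shift 2 mm down-slope and lower slowly.

{"op": "carry_out", "data": {"deltas": [{"dx": -0.001, "dy": -0.0005, "dz": 0.002, "wx": 0, "wy": 0, "wz": 0}, {"dx": -0.001, "dy": 0, "dz": 0.003, "wx": 0, "wy": 0, "wz": 0}, {"dx": 0, "dy": 0, "dz": 0.003, "wx": 0, "wy": 0, "wz": 0}, {"dx": 0, "dy": 0, "dz": 0.001, "wx": 0, "wy": 0, "wz": 0}, {"dx": 0, "dy": 0, "dz": 0, "wx": 0, "wy": 0, "wz": 0}]}}

```text
time_s: 7.43
ee_pos: [548.7, -126.9, 128.0]
ee_rot: [[-0.46, 0.879, -0.124], [0.849, 0.476, 0.228], [0.26, -0.001, -0.966]]
ft_force: [0.5, -0.0, -2.6]
width: 0.637
```

{"op": "carry_out", "data": {"deltas": [{"dx": 0, "dy": 0, "dz": 0, "wx": 0, "wy": 0, "wz": 0}, {"dx": 0, "dy": 0, "dz": 0, "wx": 0, "wy": 0, "wz": 0}]}}

```text
time_s: 7.6
ee_pos: [549.1, -127.1, 128.6]
ee_rot: [[-0.46, 0.879, -0.124], [0.849, 0.476, 0.228], [0.259, -0.0, -0.966]]
ft_force: [0.1, 0.4, -2.6]
width: 0.642
```

```bash
python3 where.py
```

```text
7.6 axis pt in tool-ish cradle axes: up,across,h [ 8.1 -0.5  4.8] F tool [-0.4  0.3  2.6] 0.6422578297226772
rot err [ 0.  -0.  -0.1]
```

Still free (only weight felt). Lower by 1 mm per row.

{"op": "carry_out", "data": {"deltas": [{"dx": 0, "dy": 0.0005, "dz": 0.001, "wx": 0, "wy": 0, "wz": 0}, {"dx": 0, "dy": 0, "dz": 0.001, "wx": 0, "wy": 0, "wz": 0}, {"dx": 0, "dy": 0, "dz": 0.001, "wx": 0, "wy": 0, "wz": 0}, {"dx": 0, "dy": 0, "dz": 0, "wx": 0, "wy": 0, "wz": 0}, {"dx": 0, "dy": 0, "dz": 0, "wx": 0, "wy": 0, "wz": 0}]}}

```text
time_s: 8.02
ee_pos: [549.1, -126.0, 125.5]
ee_rot: [[-0.46, 0.879, -0.124], [0.849, 0.476, 0.228], [0.259, -0.0, -0.966]]
ft_force: [0.5, -0.1, -2.9]
width: 0.639
```

{"op": "carry_out", "data": {"deltas": [{"dx": 0, "dy": 0, "dz": 0.001, "wx": 0, "wy": 0, "wz": 0}, {"dx": 0, "dy": 0, "dz": 0.001, "wx": 0, "wy": 0, "wz": 0}, {"dx": 0, "dy": 0, "dz": 0, "wx": 0, "wy": 0, "wz": 0}, {"dx": 0, "dy": 0, "dz": 0, "wx": 0, "wy": 0, "wz": 0}]}}

```text
time_s: 8.35
ee_pos: [549.2, -125.7, 123.9]
ee_rot: [[-0.46, 0.879, -0.123], [0.849, 0.476, 0.227], [0.259, 0.0, -0.966]]
ft_force: [0.8, 0.5, -1.6]
width: 0.641
```

```bash
python3 where.py
```

```text
8.35 axis pt in tool-ish cradle axes: up,across,h [ 8.   0.2 -0. ] F tool [-0.3  0.9  1.6] 0.6411627509849703
rot err [ 0.  0. -0.]
```

{"op": "carry_out", "data": {"deltas": [{"dx": 0, "dy": 0, "dz": 0.001, "wx": 0, "wy": 0, "wz": 0}, {"dx": 0, "dy": 0, "dz": 0, "wx": 0, "wy": 0, "wz": 0}, {"dx": 0, "dy": 0, "dz": 0, "wx": 0, "wy": 0, "wz": 0}]}}

```text
time_s: 8.6
ee_pos: [549.4, -125.6, 123.6]
ee_rot: [[-0.461, 0.879, -0.122], [0.849, 0.476, 0.227], [0.258, 0.001, -0.966]]
ft_force: [0.2, 0.6, 5.5]
width: 0.643
```

```bash
python3 where.py
```

```text
8.6 axis pt in tool-ish cradle axes: up,across,h [ 7.9  0.4 -0.4] F tool [ 1.8  0.5 -5.2] 0.6429222192287782
rot err [ 0.1  0.  -0. ]
```

Seated contact (~8 N net). Now slide down-slope gently until the stop is felt.

{"op": "carry_out", "data": {"deltas": [{"dx": -0.001, "dy": 0, "dz": -0.0005, "wx": 0, "wy": 0, "wz": 0}, {"dx": -0.001, "dy": 0, "dz": 0, "wx": 0, "wy": 0, "wz": 0}, {"dx": 0, "dy": 0, "dz": 0, "wx": 0, "wy": 0, "wz": 0}, {"dx": 0, "dy": 0, "dz": 0, "wx": 0, "wy": 0, "wz": 0}]}}

```text
time_s: 8.93
ee_pos: [549.8, -126.2, 123.3]
ee_rot: [[-0.461, 0.879, -0.124], [0.848, 0.477, 0.229], [0.261, 0.0, -0.965]]
ft_force: [0.6, 5.0, 7.9]
width: 0.638
```

```bash
python3 where.py
```

```text
8.9333 axis pt in tool-ish cradle axes: up,across,h [ 7.1  0.5 -0.4] F tool [ 6.   2.9 -6.6] 0.6375252114398058
rot err [ 0.  -0.1 -0. ]
```

{"op": "carry_out", "data": {"deltas": [{"dx": -0.001, "dy": 0, "dz": 0, "wx": 0, "wy": 0, "wz": 0}, {"dx": 0, "dy": 0, "dz": 0, "wx": 0, "wy": 0, "wz": 0}, {"dx": 0, "dy": 0, "dz": 0, "wx": 0, "wy": 0, "wz": 0}]}}

```text
time_s: 9.18
ee_pos: [550.0, -126.7, 123.2]
ee_rot: [[-0.461, 0.879, -0.125], [0.848, 0.477, 0.23], [0.262, 0.0, -0.965]]
ft_force: [-1.6, 7.0, 9.7]
width: 0.64
```

```bash
python3 where.py
```

```text
9.1833 axis pt in tool-ish cradle axes: up,across,h [ 6.5  0.4 -0.4] F tool [ 9.2  1.9 -7.5] 0.6396684551252215
rot err [ 0.  -0.2  0. ]
```

```bash
python3 - <<'E'
from where import *
a=r.camera("scene");b=r.camera("top")
x=cv2.resize(a[205:295,280:370],(600,600),interpolation=cv2.INTER_CUBIC)
cv2.imwrite("pics/p2.png",x[:,:,::-1])
C,R0=seat((554.4,-135.7,135),28.5,back=0)
for e in(-39,-45):print([((proj("scene",C+R0@np.array([e,k,10.]))-[280,205]+.5)*600/90).round(0).tolist() for k in(-25,25)])
E
```

```text
[[[447.0, 401.0]], [[538.0, 278.0]]]
[[[469.0, 415.0]], [[559.0, 291.0]]]
```

View pics/p2.png

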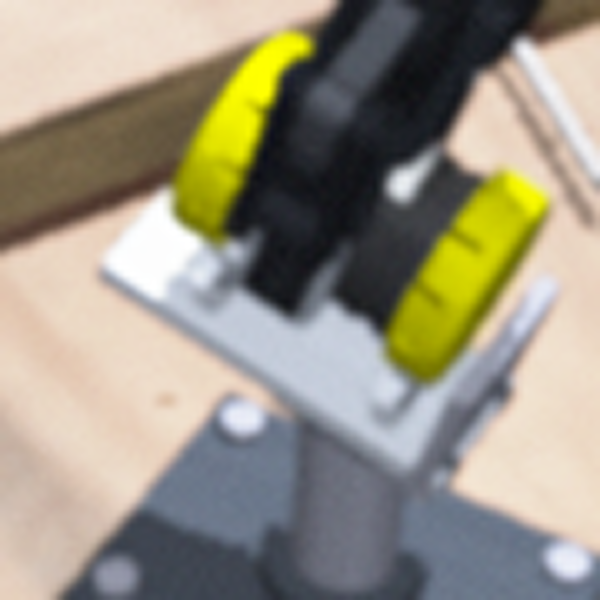

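```bash
python3 - <<'E'
from where import *
C,R0=seat((554.4,-135.7,135),28.5,back=0)
t=np.linspace(0,6.28,60)
n=np.array([.85,.53]);m=np.array([.53,-.85])
for up in(0,3,6):
  for h in (0,3):
    q=[((proj("scene",np.array([C+R0@np.array([e,27.5*np.cos(a),-h-27.5*np.sin(a)]) for a in t]))-[280,205]+.5)*600/90) for e in(up-38.5,up+38.5)]
    A=np.vstack(q);print(up,h,"right",(q[0]@n).max().round(),"left",(q[1]@n).min().round(),"across",(A@m).min().round(),(A@m).max().round(), "bottom right rim",q[0][q[0][:,1].argmax()].round())
E
```

```text
0 0 right 603.0 left 255.0 across -113.0 119.0 bottom right rim [444. 409.]
0 3 right 602.0 left 253.0 across -104.0 128.0 bottom right rim [448. 402.]
3 0 right 591.0 left 242.0 across -113.0 119.0 bottom right rim [433. 402.]
3 3 right 590.0 left 240.0 across -104.0 128.0 bottom right rim [437. 395.]
6 0 right 578.0 left 229.0 across -112.0 119.0 bottom right rim [422. 395.]
6 3 right 578.0 left 228.0 across -104.0 128.0 bottom right rim [426. 388.]
```

```bash
python3 - <<'E'
from where import *
C,R0=seat((554.4,-135.7,135),28.5,back=0)
f=lambda y,x,z:((proj("scene",C+R0@np.array([y,x,-z]))-[280,205]+.5)*600/90).round(0)[0].tolist()
for y in(-26,26):
  print(y,"near tip",f(y,-32,-7),"far tip",f(y,32,-7),"bottom",f(y,0,-40),"strip near",f(y,-20,-43))
s=r.get_state();p=np.array(s["ee_pos"]);R=np.array(s["ee_rot"])
for k in(-30,30):
  for b in (0,6): print("fingertip",k,b,((proj("scene",p+R@np.array([0,k,-b]))-[280,205]+.5)*600/90).round(0)[0])
b=cv2.imread("pics/top0.png")
M=r.regions_of("scene","small_coupling")[0];print(M["rect"])
E
```

```text
-26 near tip [391.0, 381.0] far tip [509.0, 225.0] bottom [410.0, 382.0] strip near [369.0, 439.0]
26 near tip [206.0, 261.0] far tip [331.0, 113.0] bottom [234.0, 269.0] strip near [192.0, 323.0]
fingertip -30 0 [271. 317.]
fingertip -30 6 [278. 302.]
fingertip 30 0 [386. 176.]
fingertip 30 6 [393. 161.]
[307.4, 214.8, 361.9, 260.8]
```

{"op": "carry_out", "data": {"deltas": [{"dx": -0.001, "dy": 0, "dz": -0.001, "wx": 0, "wy": 0, "wz": 0}, {"dx": -0.001, "dy": 0, "dz": 0, "wx": 0, "wy": 0, "wz": 0}, {"dx": 0, "dy": 0, "dz": 0, "wx": 0, "wy": 0, "wz": 0}, {"dx": 0, "dy": 0, "dz": 0, "wx": 0, "wy": 0, "wz": 0}]}}

```text
time_s: 9.67
ee_pos: [551.4, -129.9, 122.6]
ee_rot: [[-0.46, 0.879, -0.123], [0.849, 0.476, 0.228], [0.259, 0.0, -0.966]]
ft_force: [1.9, 4.0, 1.8]
width: 0.637
```

```bash
python3 where.py
```

```text
9.6667 axis pt in tool-ish cradle axes: up,across,h [ 3.1  0.2 -0.1] F tool [ 3.   3.6 -1.1] 0.636698431226663
rot err [ 0.  -0.  -0.1]
```

{"op": "carry_out", "data": {"deltas": [{"dx": 0, "dy": -0.002, "dz": 0, "wx": 0, "wy": 0, "wz": 0}, {"dx": 0, "dy": 0, "dz": 0, "wx": 0, "wy": 0, "wz": 0}, {"dx": 0, "dy": 0, "dz": 0, "wx": 0, "wy": 0, "wz": 0}]}}

```text
time_s: 9.92
ee_pos: [551.0, -130.4, 123.1]
ee_rot: [[-0.461, 0.879, -0.12], [0.849, 0.476, 0.229], [0.258, 0.003, -0.966]]
ft_force: [6.7, 5.1, -0.4]
width: 0.639
```

```bash
python3 where.py
```

```text
9.9167 axis pt in tool-ish cradle axes: up,across,h [ 3.  -0.5  0.5] F tool [1.2 8.4 0.7] 0.6391138113522455
rot err [ 0.2  0.  -0. ]
```

It's in the V: the near side resists as well. Re-centre and continue to the stop.

{"op": "carry_out", "data": {"deltas": [{"dx": -0.001, "dy": 0.003, "dz": 0, "wx": 0, "wy": 0, "wz": 0}, {"dx": -0.001, "dy": 0, "dz": 0, "wx": 0, "wy": 0, "wz": 0}, {"dx": 0, "dy": 0, "dz": 0, "wx": 0, "wy": 0, "wz": 0}, {"dx": 0, "dy": 0, "dz": 0, "wx": 0, "wy": 0, "wz": 0}]}}

```text
time_s: 10.25
ee_pos: [552.4, -130.8, 122.2]
ee_rot: [[-0.46, 0.879, -0.125], [0.849, 0.477, 0.229], [0.261, -0.001, -0.965]]
ft_force: [-1.8, 4.8, 3.4]
width: 0.639
```

```bash
python3 where.py
```

```text
10.25 axis pt in tool-ish cradle axes: up,across,h [ 1.7  0.6 -0.1] F tool [ 5.8  0.7 -2. ] 0.6387791217352026
rot err [-0.1 -0.1 -0. ]
```

{"op": "carry_out", "data": {"deltas": [{"dx": -0.001, "dy": 0, "dz": 0, "wx": 0, "wy": 0, "wz": 0}, {"dx": -0.001, "dy": 0, "dz": 0, "wx": 0, "wy": 0, "wz": 0}, {"dx": 0, "dy": 0, "dz": 0, "wx": 0, "wy": 0, "wz": 0}, {"dx": 0, "dy": 0, "dz": 0, "wx": 0, "wy": 0, "wz": 0}]}}

```text
time_s: 10.58
ee_pos: [552.4, -130.8, 122.2]
ee_rot: [[-0.46, 0.879, -0.128], [0.848, 0.477, 0.232], [0.264, -0.002, -0.964]]
ft_force: [-7.5, 10.6, 8.8]
width: 0.638
```

```bash
python3 where.py
```

```text
10.5833 axis pt in tool-ish cradle axes: up,across,h [ 1.7  0.6 -0.1] F tool [14.8 -1.6 -5.1] 0.6375074908273183
rot err [-0.1 -0.3 -0. ]
```

The stop is reached: 2 mm commanded gave no motion and force rose to 15 N. Relax and open.

{"op": "carry_out", "data": {"deltas": [{"dx": 0.0015, "dy": 0, "dz": -0.0005, "wx": 0, "wy": 0, "wz": 0}, {"dx": 0, "dy": 0, "dz": 0, "wx": 0, "wy": 0, "wz": 0}, {"dx": 0, "dy": 0, "dz": 0, "wx": 0, "wy": 0, "wz": 0}]}}

```text
time_s: 10.83
ee_pos: [552.4, -130.8, 122.3]
ee_rot: [[-0.46, 0.879, -0.126], [0.849, 0.477, 0.229], [0.262, -0.001, -0.965]]
ft_force: [-3.3, 6.6, 2.2]
width: 0.639
```

{"op": "carry_out", "data": {"deltas": [{"dx": 0, "dy": 0, "dz": 0, "wx": 0, "wy": 0, "wz": 0}, {"dx": 0, "dy": 0, "dz": 0, "wx": 0, "wy": 0, "wz": 0}, {"dx": 0, "dy": 0, "dz": 0, "wx": 0, "wy": 0, "wz": 0}, {"dx": 0, "dy": 0, "dz": 0, "wx": 0, "wy": 0, "wz": 0}], "grip": 0.5, "force": 20}}

```text
time_s: 11.17
ee_pos: [553.6, -132.5, 122.7]
ee_rot: [[-0.46, 0.879, -0.123], [0.85, 0.476, 0.227], [0.258, -0.0, -0.966]]
ft_force: [0.6, 0.3, 0.5]
width: 0.748
```

{"op": "carry_out", "data": {"deltas": [{"dx": 0, "dy": 0, "dz": 0, "wx": 0, "wy": 0, "wz": 0}, {"dx": 0, "dy": 0, "dz": 0, "wx": 0, "wy": 0, "wz": 0}, {"dx": 0, "dy": 0, "dz": 0, "wx": 0, "wy": 0, "wz": 0}, {"dx": 0, "dy": 0, "dz": 0, "wx": 0, "wy": 0, "wz": 0}], "grip": 1}}

```text
time_s: 11.5
ee_pos: [553.4, -131.9, 122.7]
ee_rot: [[-0.46, 0.879, -0.124], [0.849, 0.476, 0.228], [0.259, -0.0, -0.966]]
ft_force: [-1.1, -0.2, 0.0]
width: 0.998
```

```bash
python3 where.py
```

```text
11.5 axis pt in tool-ish cradle axes: up,across,h [0.5 1.  0.7] F tool [ 0.3 -1.1  0.1] 0.9975857282274097
rot err [ 0.  -0.  -0.1]
```

{"op": "carry_out", "data": {"deltas": [{"dx": 0, "dy": 0, "dz": -0.008, "wx": 0, "wy": 0, "wz": 0}, {"dx": 0, "dy": 0, "dz": -0.012, "wx": 0, "wy": 0, "wz": 0}, {"dx": 0, "dy": 0, "dz": -0.02, "wx": 0, "wy": 0, "wz": 0}, {"dx": 0, "dy": 0, "dz": -0.03, "wx": 0, "wy": 0, "wz": 0}, {"dx": 0, "dy": 0, "dz": -0.03, "wx": 0, "wy": 0, "wz": 0}]}}

```text
time_s: 11.92
ee_pos: [565.6, -154.7, 221.1]
ee_rot: [[-0.46, 0.879, -0.124], [0.849, 0.477, 0.228], [0.26, -0.001, -0.966]]
ft_force: [0.7, -0.8, -0.3]
width: 0.999
```

{"op": "carry_out", "data": {"deltas": [{"dx": 0, "dy": 0, "dz": -0.03, "wx": 0, "wy": 0, "wz": 0}, {"dx": 0.01, "dy": 0, "dz": -0.02, "wx": 0, "wy": 0, "wz": 0}, {"dx": 0, "dy": 0, "dz": 0, "wx": 0, "wy": 0, "wz": 0}, {"dx": 0, "dy": 0, "dz": 0, "wx": 0, "wy": 0, "wz": 0}]}}

```text
time_s: 12.25
ee_pos: [568.3, -158.1, 273.2]
ee_rot: [[-0.461, 0.879, -0.119], [0.85, 0.476, 0.225], [0.255, 0.002, -0.967]]
ft_force: [0.1, 0.5, -0.2]
width: 0.996
```

```bash
python3 - <<'E'
from where import *
a=r.camera("scene");b=r.camera("top")
x=cv2.resize(a[205:295,280:370],(400,400),interpolation=cv2.INTER_CUBIC)
y=cv2.resize(b[170:250,300:380],(400,400),interpolation=cv2.INTER_CUBIC)
cv2.imwrite("pics/f0.png",np.hstack([x,y])[:,:,::-1])
for c in P:
    for n in("small_coupling","large_coupling"):
        for e in r.regions_of(c,n)[:2]: print(c,n,round(e["conf"],2),e["rect"])
E
```

```text
scene small_coupling 0.81 [309.8, 217.3, 365.7, 262.5]
scene large_coupling 0.74 [206.2, 185.5, 239.2, 236.0]
top small_coupling 0.87 [333.7, 186.0, 372.2, 219.9]
top large_coupling 0.59 [218.0, 222.3, 259.9, 260.4]
```

View pics/f0.png

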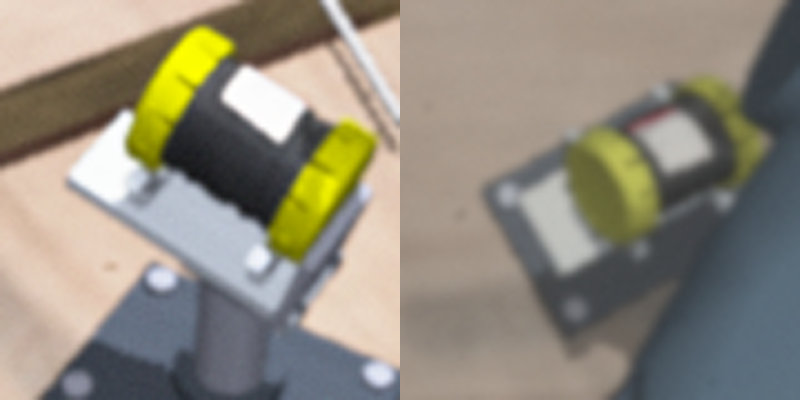

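The final picture shows the coupling lying in both notches with its lower cap at the stop plate (left half, around (345,200)), and the gripper is clear. The measured ends put it about 0.5 mm from the seated position along the slope, and the large coupling hasn't moved.

```bash
python3 -c "
from cell import r
print(r.hand_in())"
```

```text
the job is handed in; nothing more can be done
None
```

The small coupling is lying in both V-notches of the rest with its lower end against the stop plate. I handed the job in at about 12.4 s of the 43 s allowed; no verdict was reported.

- **What I did:** I gripped the coupling at mid-length and carried it over tilted 15°. I lowered it 1 mm at a time until it touched the notches, slid it down-slope to the stop, then opened the fingers and backed away. The highest force I read at the wrist was about 15 N, when the coupling met the stop.
- **Last checks:** In the final scene picture the coupling's ends put it about 0.5 mm from the seated position along the slope. The wrist force was near zero after release. The large coupling's position in both cameras matched the start to within about 1–3 pixels, which is detection noise.
- **What disagreed:**
  - The two cameras differed by about 4–5 mm on where both couplings lay.
  - While I was lowering it, the scene camera suggested the coupling sat a few millimetres too high. The arm's position and the contact forces said it was seated, and a sideways push toward the near side was resisted, so I trusted those.
  - I did not measure the final height and sideways position separately; I only judged them by eye in the last picture.

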